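# Fetch the sugar pot from behind the display

### The job

A customer wants the little lidded sugar pot that stands behind the tall brass pieces on the wooden display stand. First clear the lantern, the rosewater sprinkler and the hand bell away onto the cork mat, all three standing on it, then stand the pot in the middle of the round silver-coloured tray with two handles, and only then put each of the three back upright exactly where it stood at the start. Set everything down gently, tip nothing over, and leave the small bowl and the candle holder on the stand where they are.

Things in the scene. Friction and masses are not known exactly. Their poses are not given: they have to be found in the camera images.
- lantern_center (a point): Brass table lantern, loose, about 350 g: six-sided body with amber panes, 130 mm tall, 58 mm across at the eaves, 56 mm at the foot, with a round upright stem on top, 20 mm diameter, from 90 to 126 mm above its underside, by which it is best lifted from above. Point: on its upright axis half-way up, 65 mm above its underside; z up its axis. It starts on one of the three places at the front and sides of the pot.
- sprinkler_center (a point): Brass rosewater sprinkler, loose, about 350 g: pear-shaped bottle on a 50 mm foot, 140 mm tall, 57 mm across the bulb, with a long straight neck of 18 mm diameter from 84 to 133 mm above its underside (small lip of 22 mm above that), by which it is best lifted from above. Point: on its axis half-way up, 70 mm above its underside; z up its axis. Starts on one of the three places.
- bell_center (a point): Brass hand bell standing on its mouth, loose, about 350 g: 115 mm tall, 60 mm across the mouth, narrowing upwards, with an upright round handle of 20 mm diameter from 72 to 110 mm above its underside, by which it is best lifted from above. Point: on its axis half-way up, 57.5 mm above its underside; z up its axis. Starts on one of the three places.
- pot_center (a point): Small round brass sugar pot with a fixed lid and knob, loose, about 200 g: 52 mm tall with the knob, straight round body of 46 mm diameter from 7 to 35 mm above its underside (47 mm over a thin band at the top of it), foot 36 mm, knob 12 mm. Point: on its axis, 26 mm above its underside; z up its axis. It stands behind the three tall pieces (towards the stand's +x edge).
- stand: Wooden display stand, fixed: a flat board 220 mm (its x) by 250 mm (its y), top 15 mm above the table, with a lip along its +x edge that rises 12 mm more. Origin: centre of its underside; x points to the rear, away from the robot; z up. Grey discs on it mark, within about 5 mm, where things stand: the tall ones at x, y = (-46, 0), (0, 65) and (0, -65) mm, the pot at (24, 0) mm. Which tall piece stands on which disc changes from start to start.
- mat: Cork mat, fixed, for setting things aside: 290 mm (its x) by 130 mm (its y), 5 mm thick. Origin: centre of its underside. Lies to the left or to the right of the stand, the tray on the other side.
- tray: Round engraved steel tray with two low loop handles on opposite sides (118 mm out from the centre, 15 mm high; the other round platters about are brass and have none), fixed: 196 mm across the rim, rim 10 mm high, flat floor of 172 mm diameter, its upper face 4 mm above the table. Origin: centre of its underside.
- bowl: Tiny open brass bowl, loose, 42 mm across, 22 mm tall, at the rear left corner of the stand, at about x, y = (80, 98) mm in its frame; to be left alone. Origin: centre of its underside.
- holder: Small brass candle holder, loose, 38 mm foot, 32 mm tall, at the rear right corner of the stand, at about (80, -98) mm; to be left alone. Origin: centre of its underside.

How it is judged:
By the outcome, as a careful person would: the job done as asked, in the order asked, and still so for the second after the job is handed in, with the robot touching nothing.
It also fails if it takes over 144 s, if anything falls off the work surface, if the arm or the gripper's body presses on something with over 40 N, if the wrist force passes 120 N, or if a joint passes its speed limit or range.

### The arm

A 6-joint arm with a two-finger parallel gripper is mounted at the origin on the work surface. World frame = base frame: x ahead of the robot, y to its left, z up, the work surface at z = 0. Lengths are in m, angles in rad, forces in N, time in s.
With the tool pointing down it reaches from about 0.25 to 0.775 m from the base axis. Payload 4 kg.
Tool frame: the origin (TCP) lies at the centre of the arm's flange, where the gripper is bolted on; the fingertips stand 199 mm ahead of it and the grasp point (between the pads) lies 180 mm ahead of it (robot.tcp_to_tips is the z of the fingertips in the tool frame, in m); z points along the fingers, y is the line along which they close (so a half turn about z gives the same grasp; the last joint's range is limited). The gripper opens to 94 mm and grips with 3 to 60 N. Pads are 16 mm wide; open, the fingers measure 119 mm over their backs; the gripper's body (75 mm by 177 mm) begins 78 mm behind the grasp point.
Start: joints at [-1.419, 0.087, 1.371, -0, 1.684, -0.103], TCP at [0.139, -0.532, 0.405] pointing down, gripper open.
Joint ranges: [-3.1, 3.1], [-0.76, 2.03], [0.27, 2.55], [-1.08, 4.22], [0.17, 2.65], [-2.57, 2.57]. Speed limits (rad/s): [2.79, 2.79, 3.14, 3.14, 3.14, 3.14].

### API

Orientations are given as [roll, pitch, yaw] about the fixed x, y, z axes, in that order (R = Rz(yaw) Ry(pitch) Rx(roll)).
In Python, from bench import robot gives the robot as it stands.
- The arm moves only by the tool play_rows, never from a script. Its arguments are lists of equal length, an entry for each row: "translation": the shift along the tool's x, y, z scaled (see below), a list of three; "twist": the turn, a rotation vector about the tool's x, y, z scaled (see below), a list of three; "gripper": the opening, from -1 (shut) to 1 (fully open). A call has 1 to 8 rows; each row shifts and turns the commanded pose from where the row before left it, along the tool's axes as they then stand; what a row does not reach is not made up. The controller multiplies each number of a shift by 0.04 m and each number of a turn by 0.1 rad. A row lasts 1/10 s, in which the tool goes at most 50 mm and 8.59 degrees, less where a joint would pass 70% of its speed; a pose out of reach is approached as far as the arm can. A call with a number of a shift or a turn outside -1 to 1 is refused whole. A call with a gripper value outside its range is refused whole. The fingers move at their own pace and stop on an object; the grip force is fixed at half the most. Time passes only in rows, so rows that do not move let the fingers close. It gives the time, the measured TCP pose, the force, the opening and the grip force at its end, in the units of the state.
- robot.get_obs(): the state, without advancing time (a new reading comes with each control period).
- robot.snapshot(name): name is "scene" or "top"; returns the picture (480x640x3 uint8, red, green, blue); there is no depth.
- robot.camera_model(name): a dict with "camera_matrix" (3x3 intrinsics, pixels), "rvec" (rotation vector, rad) and "tvec" (3), from world to camera coordinates, as OpenCV has them. Camera axes: x right, y down, z forward; pixel columns grow to the right and rows downward; lengths in m; the calibration is good to about 2 mm. A picture is of the moment at which its call begins. camera_model takes no time and is no camera call.
- robot.close_job(): hands the job in; it is judged then, once.
Trained networks look in the newest picture that a camera, given by its name, has taken for a name from the list of things; names that differ only in an ending like _2 or _b are one class to them, and where a whole thing is asked for, a point or a joint stands for the part that bears it (a point fixed in the world has none). Each returns a list of dicts, best first, with "score" (0 to 1); they miss things now and then, are a little off and sometimes report something else, mostly with a low value. They report only what shows in the picture. A call takes as long as a camera call.
- robot.recognise(name, camera): "centre" ([x, y, z] in m, in world coordinates, good to about 4 mm: the middle of the surface that is visible of it).
- robot.spot_point(name, camera): "centre" ([x, y, z] in m, in world coordinates, good to about 4 mm: a listed point, or the origin of a listed thing).
The state is a dict: "time": time; "joint_positions": joint angles; "qvel": joint speeds; "joint_torque": joint torques, N m; "tool_pos": TCP position; "ee_rot": TCP orientation; "wrist_force": force on the tool from outside, world axes, zero at the start; "wrist_torque": the same for the moment, N m; "width": finger opening in m; "finger_force": force on a finger pad.
Only numpy, scipy, OpenCV 4.12 (cv2) and the standard library are available. Lean on these libraries where they do the work, as an engineer would, in place of code of your own. Each camera call takes 0.05 s, during which the arm holds its last target. There are 200 camera calls.

## Working session

There is one attempt and no reset: what is moved stays moved. The work goes in short steps, Python scripts to look and compute and a tool call to move; the robot and the scene stay as the last step left them, time stands still between calls to the robot, and variables do not carry over. Pictures are saved under pics/ and viewed, at most 14 in all, crops included, and the job is handed in when it is done.

Besides the shell and the picture viewer there is one more tool, called after ">>>" as name(argument=value, ...) on one line, values as JSON. play_rows: Moves the arm, as the interface text tells. Its arguments: {"type":"object","properties":{"translation":{"type":"array","items":{"type":"array","items":{"type":"number","minimum":-1,"maximum":1}}},"twist":{"type":"array","items":{"type":"array","items":{"type":"number","minimum":-1,"maximum":1}}},"gripper":{"type":"array","items":{"type":"number"}}},"required":["translation","twist","gripper"]}

```bash
mkdir -p pics; ls; cat > look.py <<'E'
import cv2,numpy as np
from bench import robot
def save(cam,name):
    im=robot.snapshot(cam); cv2.imwrite(f'pics/{name}.png',im[:,:,::-1]); return im
E
python3 - <<'E'
from look import *
for c in ("scene","top"):
    save(c,c+"0")
    for n in ["lantern_center","sprinkler_center","bell_center","pot_center","stand","mat","tray","bowl","holder"]:
        print(c,n,[(np.round(d["centre"],4).tolist(),round(d["score"],2)) for d in robot.spot_point(n,c)[:2]])
o=robot.get_obs();print(o["time"],o["tool_pos"],o["ee_rot"],o["wrist_force"],o["width"])
E
```

```text
pics
scene lantern_center [([0.5305, -0.3131, 0.0012], 0.64)]
scene sprinkler_center [([0.5825, 0.021, 0.0859], 0.66)]
scene bell_center [([0.5299, -0.0448, 0.0732], 0.76)]
scene pot_center [([0.6009, -0.0441, 0.0379], 0.62), ([0.577, -0.0456, 0.0014], 0.35)]
scene stand [([0.577, -0.0442, 0.0022], 0.75)]
scene mat [([0.5358, -0.318, 0.0012], 0.65)]
scene tray [([0.5296, 0.303, -0.0056], 0.61)]
scene bowl [([0.6596, 0.0489, 0.0182], 0.73)]
scene holder [([0.6577, -0.1468, 0.0168], 0.71)]
top lantern_center [([0.5756, -0.1103, 0.0784], 0.62)]
top sprinkler_center [([0.5868, 0.0224, 0.0876], 0.61), ([0.5794, -0.0445, -0.0006], 0.35)]
top bell_center [([0.5333, -0.0485, 0.0745], 0.63)]
top pot_center [([0.5999, -0.0495, 0.0403], 0.73)]
top stand [([0.5775, -0.0455, 0.0012], 0.97), ([0.658, 0.0483, 0.0163], 0.17)]
top mat [([0.5327, -0.3132, 0.0028], 0.92)]
top tray [([0.528, 0.3034, 0.0031], 0.62)]
top bowl [([0.6565, 0.0461, 0.018], 0.76)]
top holder [([0.6582, -0.1478, 0.0187], 0.61)]
1.0 [ 0.13860723 -0.53224607  0.40472039] [3.14146024e+00 1.11210476e-05 2.54746389e-01] [ 0.33263384 -1.20115565  0.16142108] 0.093648654241437
```

View pics/scene0.png

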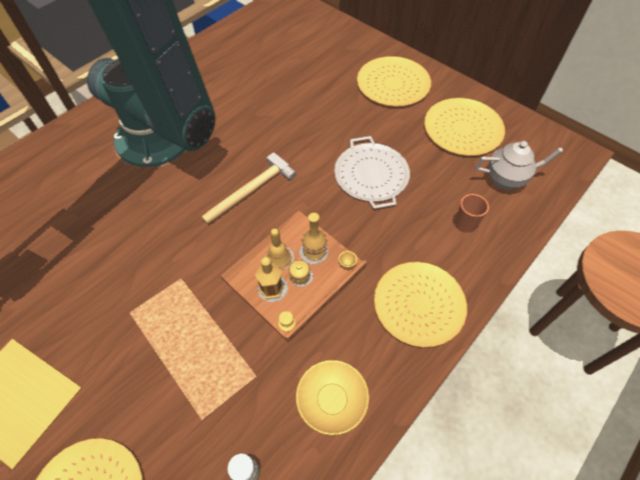

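View pics/top0.png

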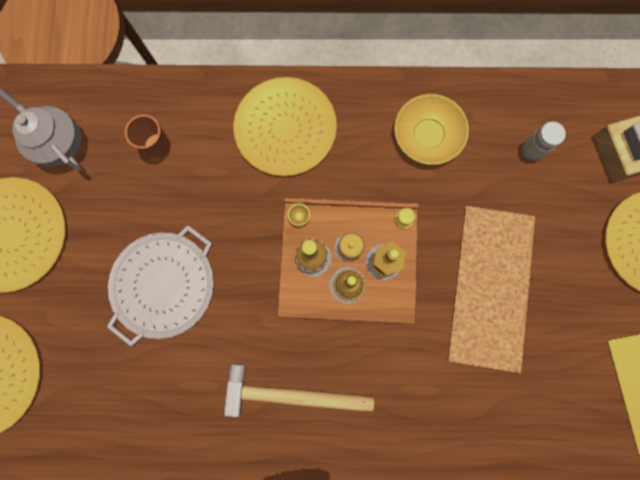

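```bash
cat >> look.py <<'E'
def proj(cam,P):
    m=robot.camera_model(cam)
    return cv2.projectPoints(np.float64(P),m["rvec"],m["tvec"],m["camera_matrix"],None)[0].reshape(-1,2)
A=np.linspace(0,2*np.pi,40)
def overlay(cam,im,name,items,box,k):
    x0,y0,x1,y1=box
    g=cv2.resize(np.ascontiguousarray(im[y0:y1,x0:x1,::-1]),None,fx=k,fy=k,interpolation=cv2.INTER_CUBIC)
    for P in items:
        q=(proj(cam,P)-[x0,y0]+.5)*k
        cv2.polylines(g,[np.int32(q*16)],False,(255,0,0),1,cv2.LINE_AA,4)
    cv2.imwrite(f'pics/{name}.png',g)
def circ(x,y,z,r): return np.c_[x+r*np.cos(A),y+r*np.sin(A),z+0*A]
E
cat > ov1.py <<'E'
from look import *
import sys
b,s,l,p=(.5316,-.0466),(.5846,.0217),(.5756,-.1103),(.6004,-.0468)
I=[]
for c,rs in ((b,[(0,.03),(.11,.01)]),(s,[(0,.025),(.14,.011)]),(l,[(0,.028),(.126,.01)]),(p,[(.035,.0235),(.052,.006)])):
    for z,r in rs: I.append(circ(*c,.015+z,r))
    I.append([[*c,.015+rs[0][0]],[*c,.015+rs[1][0]]])
def rect(cx,cy,z,a,bb,yaw):
    P=np.array([[a,bb],[a,-bb],[-a,-bb],[-a,bb],[a,bb]])/2; c,s=np.cos(yaw),np.sin(yaw)
    return np.c_[P@np.array([[c,s],[-s,c]])+[cx,cy],np.full(5,z)]
I.append(rect(.577,-.045,.015,.22,.25,-.02)); I.append(rect(.533,-.314,.005,.29,.13,-.1))
overlay("top",cv2.imread('pics/top0.png')[:,:,::-1],"ovt",I,(270,190,430,330),5)
overlay("scene",cv2.imread('pics/scene0.png')[:,:,::-1],"ovs",I,(215,200,375,340),5)
overlay("top",cv2.imread('pics/top0.png')[:,:,::-1],"ovm",I+[circ(.529,.3032,.01,.098),circ(.529,.3032,.004,.003)],(80,180,580,400),1.6)
E
python3 ov1.py
```

```text
(no output)
```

View pics/ovt.png

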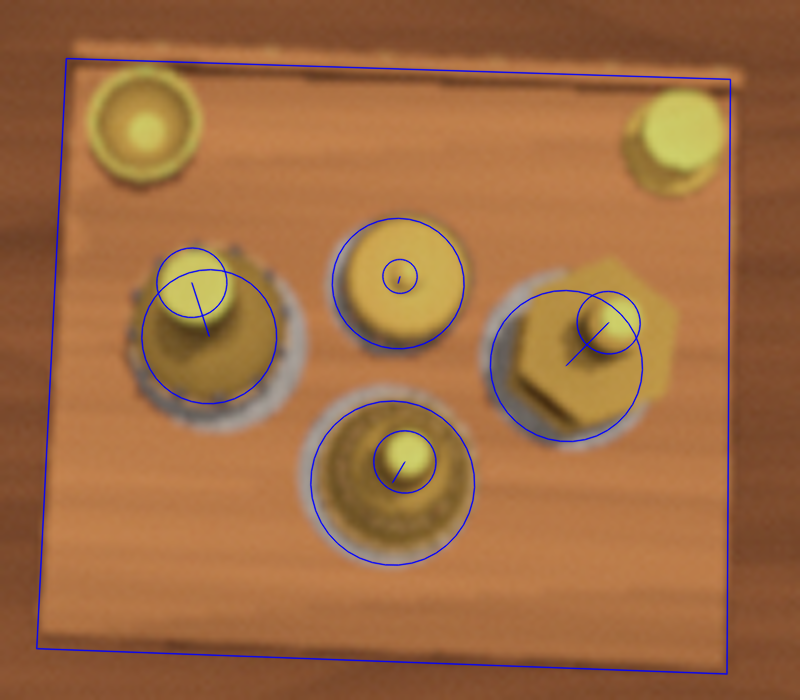

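View pics/ovs.png

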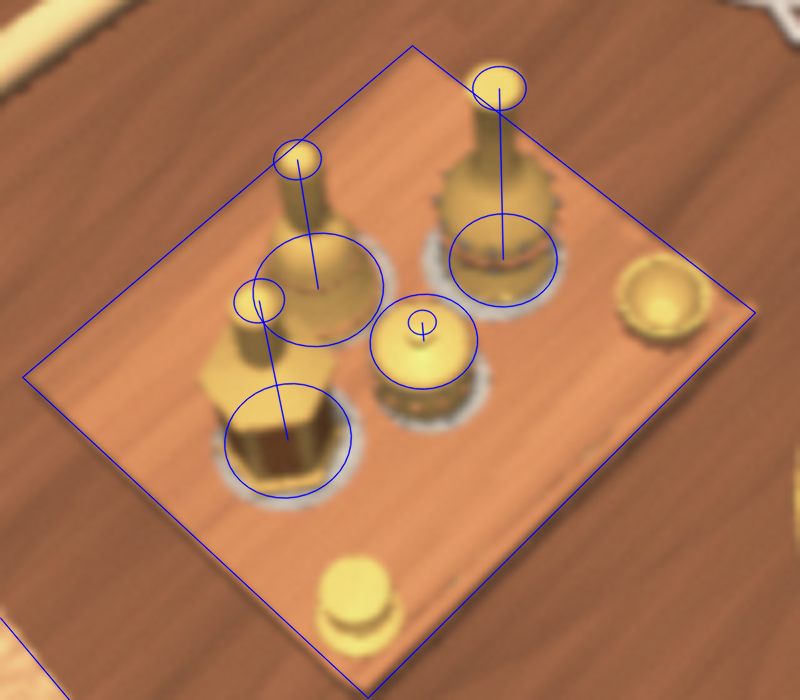

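View pics/ovm.png

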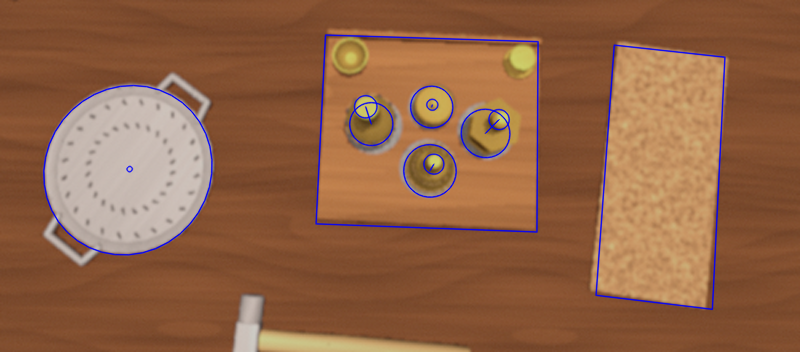

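>>> play_rows(translation=[[0,0,0],[0,0,0],[0,0,0],[0,0,0]], twist=[[0,0,0.85],[0,0,0.85],[0,0,0.85],[0,0,0]], gripper=[0,0,0,0])

```text
time: 1.4
tool_pos: [0.1386, -0.5323, 0.4047]
ee_rot: [3.141, 0.0, -0.0]
wrist_force: [-0.8, 0.3, 0.1]
width: 0.0656
finger_force: 0.0
```

>>> play_rows(translation=[[0.84,-0.81,0],[0.84,-0.81,0],[0.84,-0.81,0],[0.84,-0.81,0],[0.84,-0.81,0],[0.84,-0.81,0],[0.84,-0.81,0],[0,0,0]], twist=[[0,0,0],[0,0,0],[0,0,0],[0,0,0],[0,0,0],[0,0,0],[0,0,0],[0,0,0]], gripper=[0,0,0,0,0,0,0,0])

```text
time: 2.2
tool_pos: [0.3767, -0.3019, 0.4049]
ee_rot: [-3.14, -0.002, 0.01]
wrist_force: [1.1, 0.0, -0.5]
width: 0.0471
finger_force: 0.0
```

>>> play_rows(translation=[[0.84,-0.81,0],[0.84,-0.81,0],[0.84,-0.81,0],[0.84,-0.81,0],[0.84,-0.81,0],[0.84,-0.81,0],[0,0,0.5],[0,0,0]], twist=[[0,0,0],[0,0,0],[0,0,0],[0,0,0],[0,0,0],[0,0,0],[0,0,0],[0,0,0]], gripper=[0,0,0,0,0,0,0,0])

```text
time: 3.0
tool_pos: [0.5757, -0.1109, 0.3813]
ee_rot: [-3.141, 0.006, 0.002]
wrist_force: [-0.5, -0.8, -0.3]
width: 0.047
finger_force: 0.0
```

>>> play_rows(translation=[[0,0,0],[0,0,0]], twist=[[0,0,0],[0,0,0]], gripper=[0,0])

```text
time: 3.2
tool_pos: [0.5751, -0.1124, 0.3857]
ee_rot: [3.141, -0.001, -0.002]
wrist_force: [-0.8, 0.2, 0.6]
width: 0.047
finger_force: 0.0
```

>>> play_rows(translation=[[0.02,-0.03,0.5],[0,0,0.5],[0,0,0.5],[0,0,0.45],[0,0,0],[0,0,0]], twist=[[0,0,0],[0,0,0],[0,0,0],[0,0,0],[0,0,0],[0,0,0]], gripper=[0,0,0,0,0,0])

```text
time: 3.8
tool_pos: [0.5761, -0.1108, 0.3078]
ee_rot: [3.141, -0.001, -0.001]
wrist_force: [0.2, -0.4, 0.4]
width: 0.0468
finger_force: 0.0
```

```bash
python3 - <<'E'
from look import *
im=robot.snapshot("scene"); overlay("scene",im,"g1",[],(200,150,360,310),4)
E
```

```text
(no output)
```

View pics/g1.png

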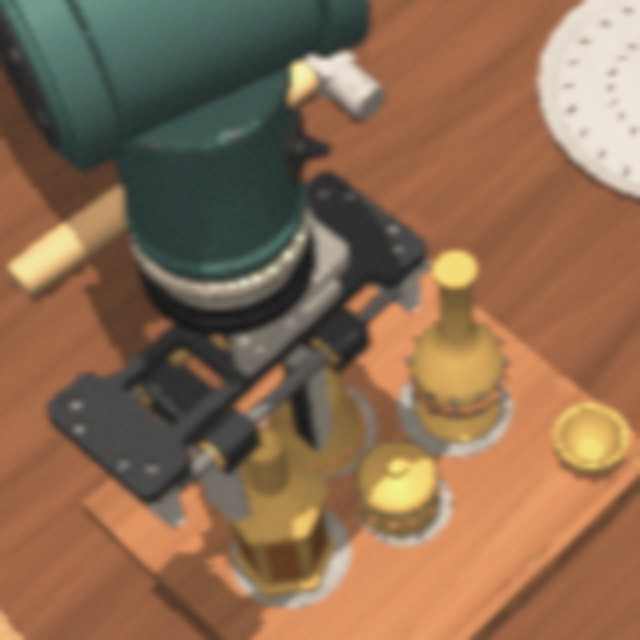

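The lantern's stem, at about (270,450), sits between the two fingers at (225,490) and (315,410), with its neighbours clear. I'll close the gripper.

>>> play_rows(translation=[[0,0,0],[0,0,0],[0,0,0],[0,0,0],[0,0,0],[0,0,0]], twist=[[0,0,0],[0,0,0],[0,0,0],[0,0,0],[0,0,0],[0,0,0]], gripper=[-1,-1,-1,-1,-1,-1])

```text
time: 4.45
tool_pos: [0.5764, -0.1101, 0.3071]
ee_rot: [3.141, -0.001, -0.0]
wrist_force: [0.3, -1.3, 2.0]
width: 0.0195
finger_force: 30.0
```

>>> play_rows(translation=[[0,0,-0.3],[0,0,-0.6],[0,0,-0.6],[0,0,0],[0,0,0]], twist=[[0,0,0],[0,0,0],[0,0,0],[0,0,0],[0,0,0]], gripper=[-1,-1,-1,-1,-1])

```text
time: 4.95
tool_pos: [0.5762, -0.1097, 0.3662]
ee_rot: [-3.141, 0.001, 0.0]
wrist_force: [-0.8, 0.7, -4.6]
width: 0.0194
finger_force: 30.0
```

>>> play_rows(translation=[[0.1,0.4,0],[0.2,0.9,0],[0.2,0.9,0],[0.2,0.9,0],[0.2,0.9,0],[0.15,0.8,0],[0.1,0.48,0],[0,0,0]], twist=[[0,0,0],[0,0,0],[0,0,0],[0,0,0],[0,0,0],[0,0,0],[0,0,0],[0,0,0]], gripper=[-1,-1,-1,-1,-1,-1,-1,-1])

```text
time: 5.75
tool_pos: [0.6217, -0.3254, 0.3627]
ee_rot: [-3.141, 0.005, -0.005]
wrist_force: [-0.3, -0.1, -3.7]
width: 0.0194
finger_force: 30.0
```

>>> play_rows(translation=[[0,0,0.5],[0,0,0.5],[0,0,0.4],[0,0,0.2],[0,0,0],[0,0,0],[0,0,0]], twist=[[0,0,0],[0,0,0],[0,0,0],[0,0,0],[0,0,0],[0,0,0],[0,0,0]], gripper=[-1,-1,-1,-1,-1,-1,-1])

```text
time: 6.45
tool_pos: [0.6226, -0.3212, 0.3044]
ee_rot: [3.14, -0.002, 0.0]
wrist_force: [-0.6, -0.6, -3.4]
width: 0.0197
finger_force: 30.0
```

>>> play_rows(translation=[[0,0,0.08],[0,0,0.05],[0,0,0.03],[0,0,0],[0,0,0]], twist=[[0,0,0],[0,0,0],[0,0,0],[0,0,0],[0,0,0]], gripper=[-1,-1,-1,-1,-1])

```text
time: 6.95
tool_pos: [0.6223, -0.3212, 0.2971]
ee_rot: [3.141, -0.001, -0.0]
wrist_force: [-0.2, -0.3, -0.6]
width: 0.0196
finger_force: 30.0
```

>>> play_rows(translation=[[0,0,0],[0,0,0],[0,0,0],[0,0,-0.5],[0,0,-0.7],[0,0,-0.7],[0,0,0]], twist=[[0,0,0],[0,0,0],[0,0,0],[0,0,0],[0,0,0],[0,0,0],[0,0,0]], gripper=[0,0,0,0,0,0,0])

```text
time: 7.65
tool_pos: [0.6227, -0.3214, 0.3786]
ee_rot: [3.136, -0.009, -0.0]
wrist_force: [0.9, -0.5, 0.1]
width: 0.047
finger_force: 0.0
```

>>> play_rows(translation=[[-0.28,-0.85,0],[-0.28,-0.85,0],[-0.28,-0.85,0],[-0.28,-0.85,0],[-0.28,-0.85,0],[-0.28,-0.85,0],[-0.28,-0.85,0],[-0.28,-0.85,0]], twist=[[0,0,0],[0,0,0],[0,0,0],[0,0,0],[0,0,0],[0,0,0],[0,0,0],[0,0,0]], gripper=[0,0,0,0,0,0,0,0])

```text
time: 8.45
tool_pos: [0.5318, -0.0478, 0.3707]
ee_rot: [-3.141, 0.002, -0.0]
wrist_force: [0.1, -0.6, 0.5]
width: 0.0471
finger_force: 0.0
```

>>> play_rows(translation=[[0,0,0.3],[0,0,0.2],[0,0,0],[0,0,0]], twist=[[0,0,0],[0,0,0],[0,0,0],[0,0,0]], gripper=[0,0,0,0])

```text
time: 8.85
tool_pos: [0.5329, -0.0502, 0.3511]
ee_rot: [3.142, 0.002, -0.002]
wrist_force: [0.9, 0.1, -0.4]
width: 0.0469
finger_force: 0.0
```

>>> play_rows(translation=[[-0.02,-0.08,0.4],[0,0,0.5],[0,0,0.45],[0,0,0.2],[0,0,0],[0,0,0]], twist=[[0,0,0],[0,0,0],[0,0,0],[0,0,0],[0,0,0],[0,0,0]], gripper=[0,0,0,0,0,0])

```text
time: 9.45
tool_pos: [0.5323, -0.0465, 0.291]
ee_rot: [3.141, -0.001, -0.001]
wrist_force: [1.4, -0.3, -0.1]
width: 0.0471
finger_force: 0.0
```

>>> play_rows(translation=[[0,0,0],[0,0,0],[0,0,0],[0,0,0],[0,0,0],[0,0,0]], twist=[[0,0,0],[0,0,0],[0,0,0],[0,0,0],[0,0,0],[0,0,0]], gripper=[-1,-1,-1,-1,-1,-1])

```text
time: 10.05
tool_pos: [0.532, -0.046, 0.2907]
ee_rot: [3.141, -0.001, -0.0]
wrist_force: [0.3, -0.4, 2.2]
width: 0.0191
finger_force: 30.0
```

>>> play_rows(translation=[[0,0,-0.3],[0,0,-0.6],[0,0,-0.6],[0,0,0],[0,0,0]], twist=[[0,0,0],[0,0,0],[0,0,0],[0,0,0],[0,0,0]], gripper=[-1,-1,-1,-1,-1])

```text
time: 10.55
tool_pos: [0.5318, -0.0458, 0.3499]
ee_rot: [-3.141, 0.0, -0.0]
wrist_force: [0.5, 0.5, -5.1]
width: 0.0195
finger_force: 30.0
```

>>> play_rows(translation=[[-0.2,0.5,0],[-0.35,0.95,0],[-0.35,0.95,0],[-0.35,0.95,0],[-0.35,0.95,0],[-0.35,0.95,0],[-0.2,0.8,0],[-0.1,0.47,0]], twist=[[0,0,0],[0,0,0],[0,0,0],[0,0,0],[0,0,0],[0,0,0],[0,0,0],[0,0,0]], gripper=[-1,-1,-1,-1,-1,-1,-1,-1])

```text
time: 11.35
tool_pos: [0.4404, -0.3087, 0.3475]
ee_rot: [-3.139, 0.004, -0.003]
wrist_force: [-0.3, -0.0, -3.5]
width: 0.0194
finger_force: 30.0
```

>>> play_rows(translation=[[0,0,0.3],[0,0,0.5],[0,0,0.5],[0,0,0.15],[0,0,0],[0,0,0],[0,0,0]], twist=[[0,0,0],[0,0,0],[0,0,0],[0,0,0],[0,0,0],[0,0,0],[0,0,0]], gripper=[-1,-1,-1,-1,-1,-1,-1])

```text
time: 12.05
tool_pos: [0.4423, -0.3066, 0.2935]
ee_rot: [3.14, -0.002, 0.0]
wrist_force: [-0.7, 0.2, -3.2]
width: 0.0191
finger_force: 30.0
```

>>> play_rows(translation=[[0,0,0.12],[0,0,0.1],[0,0,0.06],[0,0,0.03],[0,0,0],[0,0,0]], twist=[[0,0,0],[0,0,0],[0,0,0],[0,0,0],[0,0,0],[0,0,0]], gripper=[-1,-1,-1,-1,-1,-1])

```text
time: 12.65
tool_pos: [0.4418, -0.3068, 0.2807]
ee_rot: [3.141, -0.0, -0.0]
wrist_force: [-2.2, 0.8, 2.4]
width: 0.0191
finger_force: 30.0
```

>>> play_rows(translation=[[0,0,0],[0,0,0],[0,0,0],[0,0,-0.5],[0,0,-0.7],[0,0,-0.7],[0,0,-0.6],[0,0,0]], twist=[[0,0,0],[0,0,0],[0,0,0],[0,0,0],[0,0,0],[0,0,0],[0,0,0],[0,0,0]], gripper=[0,0,0,0,0,0,0,0])

```text
time: 13.45
tool_pos: [0.4425, -0.3071, 0.3843]
ee_rot: [3.136, -0.007, -0.0]
wrist_force: [1.2, -0.2, 0.4]
width: 0.0469
finger_force: 0.0
```

>>> play_rows(translation=[[0.4,-0.91,0],[0.4,-0.91,0],[0.4,-0.91,0],[0.4,-0.91,0],[0.4,-0.91,0],[0.4,-0.91,0],[0.4,-0.91,0],[0.4,-0.91,0]], twist=[[0,0,0],[0,0,0],[0,0,0],[0,0,0],[0,0,0],[0,0,0],[0,0,0],[0,0,0]], gripper=[0,0,0,0,0,0,0,0])

```text
time: 14.25
tool_pos: [0.5702, -0.0139, 0.3778]
ee_rot: [-3.142, 0.002, -0.0]
wrist_force: [0.5, -1.2, -0.6]
width: 0.047
finger_force: 0.0
```

>>> play_rows(translation=[[0.35,-0.91,0],[0,0,0],[0,0,0],[0,0,0]], twist=[[0,0,0],[0,0,0],[0,0,0],[0,0,0]], gripper=[0,0,0,0])

```text
time: 14.65
tool_pos: [0.5837, 0.0201, 0.3787]
ee_rot: [3.141, 0.002, -0.001]
wrist_force: [0.2, -0.1, -0.5]
width: 0.0471
finger_force: 0.0
```

Target z is 0.304, 0.075 down, plus 1 mm in y.

>>> play_rows(translation=[[0,-0.02,0.5],[0,0,0.6],[0,0,0.5],[0,0,0.27],[0,0,0],[0,0,0]], twist=[[0,0,0],[0,0,0],[0,0,0],[0,0,0],[0,0,0],[0,0,0]], gripper=[0,0,0,0,0,0])

```text
time: 15.25
tool_pos: [0.584, 0.021, 0.3058]
ee_rot: [3.141, -0.001, -0.001]
wrist_force: [-0.2, -0.0, -0.1]
width: 0.0469
finger_force: 0.0
```

>>> play_rows(translation=[[0,0,0],[0,0,0],[0,0,0],[0,0,0],[0,0,0],[0,0,0]], twist=[[0,0,0],[0,0,0],[0,0,0],[0,0,0],[0,0,0],[0,0,0]], gripper=[-1,-1,-1,-1,-1,-1])

```text
time: 15.85
tool_pos: [0.5841, 0.0216, 0.3057]
ee_rot: [3.141, -0.001, -0.0]
wrist_force: [0.2, -1.8, 3.4]
width: 0.0207
finger_force: 30.0
```

>>> play_rows(translation=[[0,0,-0.3],[0,0,-0.7],[0,0,-0.7],[0,0,-0.5],[0,0,0],[0,0,0]], twist=[[0,0,0],[0,0,0],[0,0,0],[0,0,0],[0,0,0],[0,0,0]], gripper=[-1,-1,-1,-1,-1,-1])

```text
time: 16.45
tool_pos: [0.5838, 0.0218, 0.3924]
ee_rot: [-3.141, 0.001, -0.0]
wrist_force: [-0.3, -0.0, -3.9]
width: 0.0199
finger_force: 30.0
```

>>> play_rows(translation=[[-0.1,0.6,0],[-0.15,1,0],[-0.15,1,0],[-0.15,1,0],[-0.15,1,0],[-0.15,1,0],[-0.15,1,0],[-0.15,0.9,0]], twist=[[0,0,0],[0,0,0],[0,0,0],[0,0,0],[0,0,0],[0,0,0],[0,0,0],[0,0,0]], gripper=[-1,-1,-1,-1,-1,-1,-1,-1])

```text
time: 17.25
tool_pos: [0.5371, -0.28, 0.3899]
ee_rot: [-3.139, 0.005, -0.001]
wrist_force: [-0.5, 0.6, -2.4]
width: 0.0202
finger_force: 30.0
```

>>> play_rows(translation=[[-0.15,0.6,0],[0,0.3,0],[0,0,0],[0,0,0.5],[0,0,0.6],[0,0,0.5],[0,0,0],[0,0,0]], twist=[[0,0,0],[0,0,0],[0,0,0],[0,0,0],[0,0,0],[0,0,0],[0,0,0],[0,0,0]], gripper=[-1,-1,-1,-1,-1,-1,-1,-1])

```text
time: 18.05
tool_pos: [0.5323, -0.313, 0.3286]
ee_rot: [-3.14, 0.001, 0.001]
wrist_force: [-0.3, 0.7, -3.7]
width: 0.0205
finger_force: 30.0
```

>>> play_rows(translation=[[0,0,0.3],[0,0,0.25],[0,0,0.1],[0,0,0.08],[0,0,0.05],[0,0,0.03],[0,0,0],[0,0,0]], twist=[[0,0,0],[0,0,0],[0,0,0],[0,0,0],[0,0,0],[0,0,0],[0,0,0],[0,0,0]], gripper=[-1,-1,-1,-1,-1,-1,-1,-1])

```text
time: 18.85
tool_pos: [0.5319, -0.3144, 0.297]
ee_rot: [3.141, -0.0, -0.0]
wrist_force: [0.2, -0.6, -2.8]
width: 0.0204
finger_force: 30.0
```

>>> play_rows(translation=[[0,0,0.03],[0,0,0],[0,0,0]], twist=[[0,0,0],[0,0,0],[0,0,0]], gripper=[-1,-1,-1])

```text
time: 19.15
tool_pos: [0.532, -0.3144, 0.296]
ee_rot: [3.141, -0.001, -0.0]
wrist_force: [0.2, -0.6, -1.9]
width: 0.02
finger_force: 30.0
```

>>> play_rows(translation=[[0,0,0.01],[0,0,0],[0,0,0],[0,0,-0.4],[0,0,-0.7],[0,0,-0.7],[0,0,-0.5],[0,0,0]], twist=[[0,0,0],[0,0,0],[0,0,0],[0,0,0],[0,0,0],[0,0,0],[0,0,0],[0,0,0]], gripper=[0,0,0,0,0,0,0,0])

```text
time: 19.95
tool_pos: [0.5322, -0.3145, 0.3918]
ee_rot: [3.137, -0.007, -0.0]
wrist_force: [-0.3, -0.1, 0.1]
width: 0.0472
finger_force: 0.0
```

>>> play_rows(translation=[[0.22,-0.84,0],[0.22,-0.84,0],[0.22,-0.84,0],[0.22,-0.84,0],[0.22,-0.84,0],[0.22,-0.84,0],[0.22,-0.84,0],[0.18,-0.77,0]], twist=[[0,0,0],[0,0,0],[0,0,0],[0,0,0],[0,0,0],[0,0,0],[0,0,0],[0,0,0]], gripper=[0,0,0,0,0.5,0.5,0.5,0.5])

```text
time: 20.75
tool_pos: [0.6008, -0.0467, 0.3853]
ee_rot: [-3.141, 0.002, 0.0]
wrist_force: [0.2, -0.6, 0.2]
width: 0.0699
finger_force: 0.0
```

>>> play_rows(translation=[[0,0,0.5],[0,0,0.8],[0,0,0.6],[0,0,0],[0,0,0]], twist=[[0,0,0],[0,0,0],[0,0,0],[0,0,0],[0,0,0]], gripper=[0.5,0.5,0.5,0.5,0.5])

```text
time: 21.25
tool_pos: [0.6005, -0.0483, 0.31]
ee_rot: [-3.141, 0.002, -0.0]
wrist_force: [0.0, 0.8, -0.5]
width: 0.0703
finger_force: 0.0
```

```bash
python3 - <<'E'
from look import *
im=robot.snapshot("scene"); overlay("scene",im,"g2",[circ(.6008,-.048,.05,.0235)],(130,200,370,400),3)
E
```

```text
(no output)
```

View pics/g2.png

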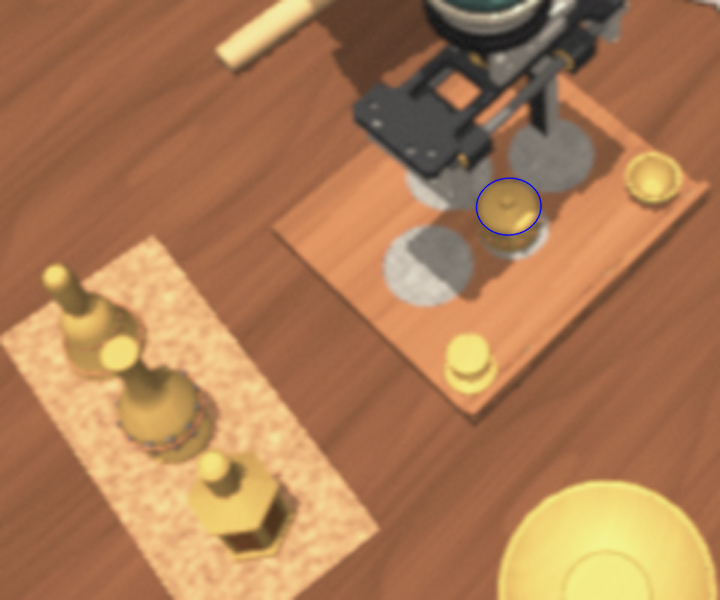

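The bell, sprinkler and lantern stand on the mat at (75,330), (160,410) and (240,500). The pot, at (508,207), fits its circle.

>>> play_rows(translation=[[0,0,0.6],[0,0,0.8],[0,0,0.5],[0,0,0.25],[0,0,0.1],[0,0,0],[0,0,0]], twist=[[0,0,0],[0,0,0],[0,0,0],[0,0,0],[0,0,0],[0,0,0],[0,0,0]], gripper=[0.5,0.5,0.5,0.5,0.5,0.5,0.5])

```text
time: 22.0
tool_pos: [0.6014, -0.0485, 0.223]
ee_rot: [3.141, -0.003, -0.0]
wrist_force: [0.3, -0.1, -0.3]
width: 0.0707
finger_force: 0.0
```

>>> play_rows(translation=[[0,0,0],[0,0,0],[0,0,0],[0,0,0],[0,0,0]], twist=[[0,0,0],[0,0,0],[0,0,0],[0,0,0],[0,0,0]], gripper=[-1,-1,-1,-1,-1])

```text
time: 22.5
tool_pos: [0.6008, -0.0485, 0.2215]
ee_rot: [3.141, -0.001, -0.0]
wrist_force: [-0.1, 0.2, 2.3]
width: 0.0449
finger_force: 30.0
```

>>> play_rows(translation=[[0,0,-0.3],[0,0,-0.6],[0,0,-0.7],[0,0,-0.4],[0,0,0],[0,0,0]], twist=[[0,0,0],[0,0,0],[0,0,0],[0,0,0],[0,0,0],[0,0,0]], gripper=[-1,-1,-1,-1,-1,-1])

```text
time: 23.1
tool_pos: [0.6006, -0.0483, 0.301]
ee_rot: [-3.142, 0.0, -0.0]
wrist_force: [-0.5, -0.1, -2.2]
width: 0.045
finger_force: 30.0
```

>>> play_rows(translation=[[-0.1,-0.6,0],[-0.2,-1,0],[-0.2,-1,0],[-0.2,-1,0],[-0.2,-1,0],[-0.2,-1,0],[-0.2,-1,0],[-0.2,-1,0]], twist=[[0,0,0],[0,0,0],[0,0,0],[0,0,0],[0,0,0],[0,0,0],[0,0,0],[0,0,0]], gripper=[-1,-1,-1,-1,-1,-1,-1,-1])

```text
time: 23.9
tool_pos: [0.5397, 0.257, 0.2987]
ee_rot: [3.14, 0.004, -0.0]
wrist_force: [0.5, -0.3, -1.4]
width: 0.0453
finger_force: 30.0
```

>>> play_rows(translation=[[-0.2,-0.8,0],[-0.1,-0.4,0],[0,0,0],[0,0,0.4],[0,0,0.6],[0,0,0.5],[0,0,0],[0,0,0]], twist=[[0,0,0],[0,0,0],[0,0,0],[0,0,0],[0,0,0],[0,0,0],[0,0,0],[0,0,0]], gripper=[-1,-1,-1,-1,-1,-1,-1,-1])

```text
time: 24.7
tool_pos: [0.5292, 0.3022, 0.2406]
ee_rot: [3.14, 0.001, -0.002]
wrist_force: [-0.3, 0.5, -1.1]
width: 0.0451
finger_force: 30.0
```

Down 0.030 to 0.2105, with +1 mm in y.

>>> play_rows(translation=[[-0.01,-0.03,0.3],[0,0,0.2],[0,0,0.1],[0,0,0.08],[0,0,0.05],[0,0,0.02],[0,0,0],[0,0,0]], twist=[[0,0,0],[0,0,0],[0,0,0],[0,0,0],[0,0,0],[0,0,0],[0,0,0],[0,0,0]], gripper=[-1,-1,-1,-1,-1,-1,-1,-1])

```text
time: 25.5
tool_pos: [0.5285, 0.3049, 0.2113]
ee_rot: [-3.141, -0.001, -0.0]
wrist_force: [-0.3, -0.6, -1.5]
width: 0.0451
finger_force: 30.0
```

>>> play_rows(translation=[[0,0.02,0],[0,0,0.025],[0,0,0],[0,0,0]], twist=[[0,0,0],[0,0,0],[0,0,0],[0,0,0]], gripper=[-1,-1,-1,-1])

```text
time: 25.9
tool_pos: [0.5285, 0.3041, 0.2105]
ee_rot: [-3.142, -0.001, -0.0]
wrist_force: [-0.0, 1.1, 1.5]
width: 0.0452
finger_force: 30.0
```

>>> play_rows(translation=[[0,0,0],[0,0,0],[0,0,0],[0,0,-0.4],[0,0,-1],[0,0,-1],[0,0,-1],[0,0,-1]], twist=[[0,0,0],[0,0,0],[0,0,0],[0,0,0],[0,0,0],[0,0,0],[0,0,0],[0,0,0]], gripper=[0.5,0.5,0.5,0.5,0.5,0.5,0.5,0.5])

```text
time: 26.7
tool_pos: [0.528, 0.3039, 0.3893]
ee_rot: [-3.141, -0.002, -0.0]
wrist_force: [0.5, -0.1, -0.8]
width: 0.0704
finger_force: 0.0
```

>>> play_rows(translation=[[0,1,0],[0,1,0],[0,1,0],[0,1,0],[0,1,0],[0,1,0],[0,0,0],[0,0,0]], twist=[[0,0,0],[0,0,0],[0,0,0],[0,0,0],[0,0,0],[0,0,0],[0,0,0],[0,0,0]], gripper=[0,0,0,0,0,0,0,0])

```text
time: 27.5
tool_pos: [0.5282, 0.0634, 0.3873]
ee_rot: [-3.141, -0.002, -0.002]
wrist_force: [-0.0, 0.2, -0.3]
width: 0.0468
finger_force: 0.0
```

```bash
python3 - <<'E'
from look import *
im=robot.snapshot("top")
x,y=.5285,.304
overlay("top",im,"g3",[circ(.529,.3032,.01,.098),circ(x,y,.039,.0235)],(100,220,220,345),4)
for n,c in (("pot_center","top"),("tray","top")): print(n,robot.spot_point(n,c)[:2])
robot.snapshot("scene")
for n in ("pot_center","tray","lantern_center","bell_center","sprinkler_center"): print(n,[(np.round(d["centre"],4).tolist(),round(d["score"],2)) for d in robot.spot_point(n,"scene")[:2]])
E
```

```text
pot_center []
tray []
pot_center [([0.5273, 0.3086, 0.0276], 0.9)]
tray [([0.5298, 0.3045, -0.0012], 0.65)]
lantern_center [([0.6223, -0.324, 0.0706], 0.97)]
bell_center [([0.441, -0.3069, 0.0616], 0.59)]
sprinkler_center [([0.5296, -0.3148, 0.0756], 0.74)]
```

View pics/g3.png

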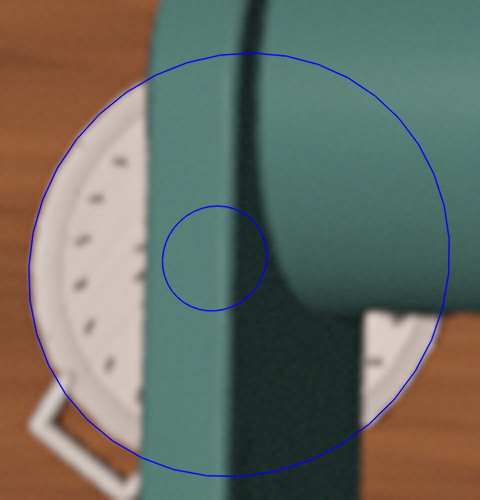

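The arm hides the pot from the top camera. The scene network finds it standing at (0.527, 0.308), close to the tray centre. I'll fetch the sprinkler now.

>>> play_rows(translation=[[0,1,0],[0,1,0],[0,1,0],[0,1,0],[0,1,0],[0,1,0],[0,1,0],[0,1,0]], twist=[[0,0,0],[0,0,0],[0,0,0],[0,0,0],[0,0,0],[0,0,0],[0,0,0],[0,0,0]], gripper=[0,0,0,0,0,0,0,0])

```text
time: 28.75
tool_pos: [0.5282, -0.2573, 0.3861]
ee_rot: [-3.142, -0.0, 0.0]
wrist_force: [0.6, 0.8, -0.1]
width: 0.0472
finger_force: 0.0
```

>>> play_rows(translation=[[0.1,1,0],[0,0.45,0],[0,0,0],[0,0,0.5],[0,0,0.5],[0,0,0],[0,0,0]], twist=[[0,0,0],[0,0,0],[0,0,0],[0,0,0],[0,0,0],[0,0,0],[0,0,0]], gripper=[0,0,0,0,0,0,0])

```text
time: 29.45
tool_pos: [0.5325, -0.3124, 0.3462]
ee_rot: [-3.141, 0.0, 0.002]
wrist_force: [0.2, 0.9, 0.9]
width: 0.0469
finger_force: 0.0
```

>>> play_rows(translation=[[-0.01,0.05,0.5],[0,0,0.5],[0,0,0.25],[0,0,0.08],[0,0,0],[0,0,0]], twist=[[0,0,0],[0,0,0],[0,0,0],[0,0,0],[0,0,0],[0,0,0]], gripper=[0,0,0,0,0,0])

```text
time: 30.05
tool_pos: [0.5322, -0.316, 0.2944]
ee_rot: [3.14, -0.002, 0.0]
wrist_force: [0.0, -1.1, 0.5]
width: 0.0471
finger_force: 0.0
```

>>> play_rows(translation=[[0,0,0],[0,0,0],[0,0,0],[0,0,0],[0,0,0],[0,0,0]], twist=[[0,0,0],[0,0,0],[0,0,0],[0,0,0],[0,0,0],[0,0,0]], gripper=[-1,-1,-1,-1,-1,-1])

```text
time: 30.65
tool_pos: [0.5319, -0.3159, 0.2932]
ee_rot: [3.141, -0.0, -0.0]
wrist_force: [0.6, 0.5, 2.5]
width: 0.0201
finger_force: 30.0
```

>>> play_rows(translation=[[0,0,-0.3],[0,0,-0.7],[0,0,-0.7],[0,0,-0.5],[0,0,0],[0,0,0]], twist=[[0,0,0],[0,0,0],[0,0,0],[0,0,0],[0,0,0],[0,0,0]], gripper=[-1,-1,-1,-1,-1,-1])

```text
time: 31.25
tool_pos: [0.5318, -0.3159, 0.3804]
ee_rot: [-3.141, 0.0, -0.0]
wrist_force: [0.2, 0.2, -4.4]
width: 0.0203
finger_force: 30.0
```

>>> play_rows(translation=[[0.1,-0.6,0],[0.15,-1,0],[0.15,-1,0],[0.15,-1,0],[0.15,-1,0],[0.15,-1,0],[0.15,-1,0],[0.15,-0.9,0]], twist=[[0,0,0],[0,0,0],[0,0,0],[0,0,0],[0,0,0],[0,0,0],[0,0,0],[0,0,0]], gripper=[-1,-1,-1,-1,-1,-1,-1,-1])

```text
time: 32.05
tool_pos: [0.5775, -0.014, 0.378]
ee_rot: [-3.141, 0.005, 0.0]
wrist_force: [-0.2, -1.2, -3.7]
width: 0.0205
finger_force: 30.0
```

>>> play_rows(translation=[[0.15,-0.6,0],[0,-0.33,0],[0,0,0],[0,0,0.5],[0,0,0.6],[0,0,0.4],[0,0,0],[0,0,0]], twist=[[0,0,0],[0,0,0],[0,0,0],[0,0,0],[0,0,0],[0,0,0],[0,0,0],[0,0,0]], gripper=[-1,-1,-1,-1,-1,-1,-1,-1])

```text
time: 32.85
tool_pos: [0.5837, 0.02, 0.3205]
ee_rot: [3.141, 0.002, -0.002]
wrist_force: [-0.4, 0.2, -2.8]
width: 0.0205
finger_force: 30.0
```

>>> play_rows(translation=[[0,0,0],[0,0,0]], twist=[[0,0,0],[0,0,0]], gripper=[-1,-1])

```text
time: 33.05
tool_pos: [0.5843, 0.0209, 0.3225]
ee_rot: [3.141, -0.003, -0.001]
wrist_force: [0.0, 0.1, -4.1]
width: 0.0202
finger_force: 30.0
```

>>> play_rows(translation=[[-0.01,0,0.2],[0,0,0.12],[0,0,0.08],[0,0,0.05],[0,0,0.03],[0,0,0],[0,0,0]], twist=[[0,0,0],[0,0,0],[0,0,0],[0,0,0],[0,0,0],[0,0,0],[0,0,0]], gripper=[-1,-1,-1,-1,-1,-1,-1])

```text
time: 33.75
tool_pos: [0.5838, 0.0214, 0.3032]
ee_rot: [3.142, -0.003, -0.0]
wrist_force: [-1.1, 0.1, 5.9]
width: 0.0201
finger_force: 30.0
```

>>> play_rows(translation=[[0,0,0],[0,0,0],[0,0,0],[0,0,-0.3],[0,0,-0.7],[0,0,-0.7],[0,0,-0.4],[0,0,0]], twist=[[0,0,0],[0,0,0],[0,0,0],[0,0,0],[0,0,0],[0,0,0],[0,0,0],[0,0,0]], gripper=[0,0,0,0,0,0,0,0])

```text
time: 34.55
tool_pos: [0.5839, 0.0212, 0.39]
ee_rot: [3.141, -0.008, -0.0]
wrist_force: [-0.0, 0.7, 0.3]
width: 0.0468
finger_force: 0.0
```

>>> play_rows(translation=[[-0.4,0.91,0],[-0.4,0.91,0],[-0.4,0.91,0],[-0.4,0.91,0],[-0.4,0.91,0],[-0.4,0.91,0],[-0.4,0.91,0],[-0.4,0.91,0]], twist=[[0,0,0],[0,0,0],[0,0,0],[0,0,0],[0,0,0],[0,0,0],[0,0,0],[0,0,0]], gripper=[0,0,0,0,0,0,0,0])

```text
time: 35.35
tool_pos: [0.4544, -0.2711, 0.3845]
ee_rot: [-3.141, 0.001, -0.0]
wrist_force: [0.7, 0.5, -1.0]
width: 0.0468
finger_force: 0.0
```

>>> play_rows(translation=[[-0.35,0.92,0],[0,0,0],[0,0,0.3],[0,0,0.6],[0,0,0.3],[0,0,0],[0,0,0]], twist=[[0,0,0],[0,0,0],[0,0,0],[0,0,0],[0,0,0],[0,0,0],[0,0,0]], gripper=[0,0,0,0,0,0,0])

```text
time: 36.05
tool_pos: [0.4418, -0.3059, 0.3374]
ee_rot: [-3.141, 0.001, 0.001]
wrist_force: [-0.4, 1.3, 0.8]
width: 0.047
finger_force: 0.0
```

Down 0.057 to 0.2805.

>>> play_rows(translation=[[0,0.02,0.5],[0,0,0.5],[0,0,0.3],[0,0,0.12],[0,0,0],[0,0,0]], twist=[[0,0,0],[0,0,0],[0,0,0],[0,0,0],[0,0,0],[0,0,0]], gripper=[0,0,0,0,0,0])

```text
time: 36.65
tool_pos: [0.4418, -0.3077, 0.282]
ee_rot: [3.14, -0.001, -0.0]
wrist_force: [-0.3, -0.6, -0.2]
width: 0.0465
finger_force: 0.0
```

>>> play_rows(translation=[[0,0,0],[0,0,0],[0,0,0],[0,0,0],[0,0,0],[0,0,0]], twist=[[0,0,0],[0,0,0],[0,0,0],[0,0,0],[0,0,0],[0,0,0]], gripper=[-1,-1,-1,-1,-1,-1])

```text
time: 37.25
tool_pos: [0.4415, -0.3074, 0.2811]
ee_rot: [3.142, -0.0, -0.0]
wrist_force: [-0.5, 1.6, 1.4]
width: 0.0194
finger_force: 30.0
```

>>> play_rows(translation=[[0,0,-0.3],[0,0,-0.7],[0,0,-0.6],[0,0,0],[0,0,0]], twist=[[0,0,0],[0,0,0],[0,0,0],[0,0,0],[0,0,0]], gripper=[-1,-1,-1,-1,-1])

```text
time: 37.75
tool_pos: [0.4413, -0.3075, 0.3446]
ee_rot: [3.142, 0.0, -0.0]
wrist_force: [-0.3, -0.9, -4.2]
width: 0.0193
finger_force: 30.0
```

>>> play_rows(translation=[[0.2,-0.5,0],[0.35,-0.95,0],[0.35,-0.95,0],[0.35,-0.95,0],[0.35,-0.95,0],[0.35,-0.95,0],[0.2,-0.8,0],[0.1,-0.48,0]], twist=[[0,0,0],[0,0,0],[0,0,0],[0,0,0],[0,0,0],[0,0,0],[0,0,0],[0,0,0]], gripper=[-1,-1,-1,-1,-1,-1,-1,-1])

```text
time: 38.55
tool_pos: [0.5314, -0.0438, 0.342]
ee_rot: [-3.14, 0.005, 0.002]
wrist_force: [-0.4, -0.3, -4.4]
width: 0.0193
finger_force: 30.0
```

>>> play_rows(translation=[[0,0,0.2],[0,0,0.4],[0,0,0.3],[0,0,0],[0,0,0],[0,0,0],[0,0,0]], twist=[[0,0,0],[0,0,0],[0,0,0],[0,0,0],[0,0,0],[0,0,0],[0,0,0]], gripper=[-1,-1,-1,-1,-1,-1,-1])

```text
time: 39.25
tool_pos: [0.5317, -0.0467, 0.3098]
ee_rot: [3.141, -0.002, -0.001]
wrist_force: [0.4, -0.0, -3.0]
width: 0.019
finger_force: 30.0
```

>>> play_rows(translation=[[0,0,0.2],[0,0,0.12],[0,0,0.08],[0,0,0.04],[0,0,0.02],[0,0,0],[0,0,0]], twist=[[0,0,0],[0,0,0],[0,0,0],[0,0,0],[0,0,0],[0,0,0],[0,0,0]], gripper=[-1,-1,-1,-1,-1,-1,-1])

```text
time: 39.95
tool_pos: [0.5315, -0.0462, 0.2912]
ee_rot: [3.142, -0.001, -0.0]
wrist_force: [-2.4, 1.5, 2.6]
width: 0.0194
finger_force: 30.0
```

>>> play_rows(translation=[[0,0,0],[0,0,0],[0,0,0],[0,0,-0.35],[0,0,-0.8],[0,0,-0.8],[0,0,-0.4],[0,0,0]], twist=[[0,0,0],[0,0,0],[0,0,0],[0,0,0],[0,0,0],[0,0,0],[0,0,0],[0,0,0]], gripper=[0,0,0,0,0,0,0,0])

```text
time: 40.75
tool_pos: [0.5321, -0.0464, 0.3892]
ee_rot: [3.14, -0.009, -0.0]
wrist_force: [0.9, 0.9, 0.2]
width: 0.0472
finger_force: 0.0
```

>>> play_rows(translation=[[0.29,0.87,0],[0.29,0.87,0],[0.29,0.87,0],[0.29,0.87,0],[0.29,0.87,0],[0.29,0.87,0],[0.29,0.87,0],[0.24,0.8,0]], twist=[[0,0,0],[0,0,0],[0,0,0],[0,0,0],[0,0,0],[0,0,0],[0,0,0],[0,0,0]], gripper=[0,0,0,0,0,0,0,0])

```text
time: 41.55
tool_pos: [0.6225, -0.3236, 0.3828]
ee_rot: [-3.141, 0.002, -0.001]
wrist_force: [1.5, 0.6, 1.3]
width: 0.047
finger_force: 0.0
```

>>> play_rows(translation=[[0,0,0],[0,0,0.3],[0,0,0.5],[0,0,0.2],[0,0,0],[0,0,0]], twist=[[0,0,0],[0,0,0],[0,0,0],[0,0,0],[0,0,0],[0,0,0]], gripper=[0,0,0,0,0,0])

```text
time: 42.15
tool_pos: [0.6223, -0.321, 0.3447]
ee_rot: [-3.142, 0.0, 0.001]
wrist_force: [0.8, -0.1, 0.0]
width: 0.0475
finger_force: 0.0
```

Down 0.0475 to 0.2972.

>>> play_rows(translation=[[0,0,0.4],[0,0,0.4],[0,0,0.25],[0,0,0.1],[0,0,0],[0,0,0]], twist=[[0,0,0],[0,0,0],[0,0,0],[0,0,0],[0,0,0],[0,0,0]], gripper=[0,0,0,0,0,0])

```text
time: 42.75
tool_pos: [0.6223, -0.3221, 0.2987]
ee_rot: [3.141, -0.0, -0.0]
wrist_force: [0.1, 0.4, -0.4]
width: 0.0473
finger_force: 0.0
```

>>> play_rows(translation=[[0,0,0],[0,0,0],[0,0,0],[0,0,0],[0,0,0],[0,0,0]], twist=[[0,0,0],[0,0,0],[0,0,0],[0,0,0],[0,0,0],[0,0,0]], gripper=[-1,-1,-1,-1,-1,-1])

```text
time: 43.35
tool_pos: [0.6223, -0.3218, 0.2989]
ee_rot: [3.141, -0.0, -0.0]
wrist_force: [0.1, -0.1, 1.0]
width: 0.0192
finger_force: 30.0
```

>>> play_rows(translation=[[0,0,-0.3],[0,0,-0.7],[0,0,-0.6],[0,0,0],[0,0,0]], twist=[[0,0,0],[0,0,0],[0,0,0],[0,0,0],[0,0,0]], gripper=[-1,-1,-1,-1,-1])

```text
time: 43.85
tool_pos: [0.6222, -0.322, 0.3623]
ee_rot: [3.141, 0.0, -0.0]
wrist_force: [-0.1, 0.9, -4.6]
width: 0.0192
finger_force: 30.0
```

>>> play_rows(translation=[[-0.1,-0.4,0],[-0.2,-0.9,0],[-0.2,-0.9,0],[-0.2,-0.9,0],[-0.2,-0.9,0],[-0.15,-0.8,0],[-0.1,-0.49,0],[0,0,0]], twist=[[0,0,0],[0,0,0],[0,0,0],[0,0,0],[0,0,0],[0,0,0],[0,0,0],[0,0,0]], gripper=[-1,-1,-1,-1,-1,-1,-1,-1])

```text
time: 44.65
tool_pos: [0.5757, -0.1079, 0.3608]
ee_rot: [-3.14, 0.003, 0.003]
wrist_force: [-0.1, -0.9, -4.2]
width: 0.0192
finger_force: 30.0
```

>>> play_rows(translation=[[0,0,0.2],[0,0,0.4],[0,0,0.3],[0,0,0],[0,0,0],[0,0,0],[0,0,0]], twist=[[0,0,0],[0,0,0],[0,0,0],[0,0,0],[0,0,0],[0,0,0],[0,0,0]], gripper=[-1,-1,-1,-1,-1,-1,-1])

```text
time: 45.35
tool_pos: [0.5766, -0.1106, 0.3275]
ee_rot: [3.141, -0.002, -0.0]
wrist_force: [-0.0, -0.3, -3.4]
width: 0.0196
finger_force: 30.0
```

Down 0.0186 to 0.3089.

>>> play_rows(translation=[[-0.01,0,0.2],[0,0,0.12],[0,0,0.07],[0,0,0.04],[0,0,0.02],[0,0,0],[0,0,0]], twist=[[0,0,0],[0,0,0],[0,0,0],[0,0,0],[0,0,0],[0,0,0],[0,0,0]], gripper=[-1,-1,-1,-1,-1,-1,-1])

```text
time: 46.05
tool_pos: [0.576, -0.1103, 0.3089]
ee_rot: [3.141, -0.001, -0.0]
wrist_force: [0.0, 0.7, -1.1]
width: 0.0194
finger_force: 30.0
```

>>> play_rows(translation=[[0,0,0.01],[0,0,0],[0,0,0],[0,0,-0.35],[0,0,-0.8],[0,0,-0.8],[0,0,-0.4],[0,0,0]], twist=[[0,0,0],[0,0,0],[0,0,0],[0,0,0],[0,0,0],[0,0,0],[0,0,0],[0,0,0]], gripper=[0,0,0,0,0,0,0,0])

```text
time: 46.85
tool_pos: [0.5762, -0.1104, 0.4073]
ee_rot: [3.139, -0.009, -0.0]
wrist_force: [-0.2, -0.6, 0.6]
width: 0.0467
finger_force: 0.0
```

>>> play_rows(translation=[[-0.84,0.81,0],[-0.84,0.81,0],[-0.84,0.81,0],[-0.84,0.81,0],[-0.84,0.81,0],[-0.84,0.81,0],[-0.84,0.81,0],[-0.84,0.81,0]], twist=[[0,0,0],[0,0,0],[0,0,0],[0,0,0],[0,0,0],[0,0,0],[0,0,0],[0,0,0]], gripper=[0,0,0,0,0,0,0,0])

```text
time: 47.65
tool_pos: [0.3054, -0.3702, 0.4013]
ee_rot: [-3.141, 0.0, -0.0]
wrist_force: [1.2, -0.7, 0.1]
width: 0.0472
finger_force: 0.0
```

>>> play_rows(translation=[[-0.84,0.81,0],[-0.84,0.81,0],[-0.84,0.81,0],[-0.84,0.81,0],[0,0,0],[0,0,0],[0,0,0]], twist=[[0,0,0],[0,0,0],[0,0,0],[0,0,0],[0,0,0],[0,0,0],[0,0,0]], gripper=[0,0,0,0,0,0,0])

```text
time: 48.35
tool_pos: [0.1733, -0.4984, 0.4016]
ee_rot: [-3.14, -0.0, 0.001]
wrist_force: [0.2, 0.4, 0.2]
width: 0.047
finger_force: 0.0
```

```bash
python3 - <<'E'
from look import *
im=save("top","top9"); a=cv2.imread("pics/top0.png")
b=(270,190,430,330)
f=lambda i:cv2.resize(i[190:330,270:430],None,fx=2.5,fy=2.5,interpolation=cv2.INTER_CUBIC)
cv2.imwrite("pics/cmp.png",np.hstack([f(a),f(np.ascontiguousarray(im[:,:,::-1]))]))
# image shift of each piece's region, before -> after
g0=cv2.cvtColor(a,cv2.COLOR_BGR2GRAY);g1=cv2.cvtColor(im,cv2.COLOR_RGB2GRAY)
for n,(u,v,h) in dict(spr=(309,250,14),lan=(391,257,14),bell=(350,285,14),bowl=(299,215,12),hold=(405,217,12)).items():
    t=cv2.resize(g0[v-h:v+h,u-h:u+h],None,fx=8,fy=8,interpolation=cv2.INTER_CUBIC)
    s=cv2.resize(g1[v-h-8:v+h+8,u-h-8:u+h+8],None,fx=8,fy=8,interpolation=cv2.INTER_CUBIC)
    _,m,_,l=cv2.minMaxLoc(cv2.matchTemplate(s,t,cv2.TM_CCOEFF_NORMED)); print(n,round(m,3),l[0]/8-8,l[1]/8-8,"px")
overlay("top",im,"g4",[circ(.529,.3032,.01,.098),circ(.5285,.304,.039,.0235)],(100,220,220,345),4)
print(robot.spot_point("pot_center","top")[:1],robot.spot_point("tray","top")[:1])
E
```

```text
spr 0.996 -0.75 0.125 px
lan 0.993 -1.75 0.5 px
bell 0.984 -0.5 0.5 px
bowl 0.998 0.0 0.0 px
hold 0.999 0.0 0.0 px
[{'centre': [0.5309, 0.3014, 0.0304], 'score': 0.91}] [{'centre': [0.5335, -0.0437, 0.0756], 'score': 0.71}]
```

View pics/cmp.png

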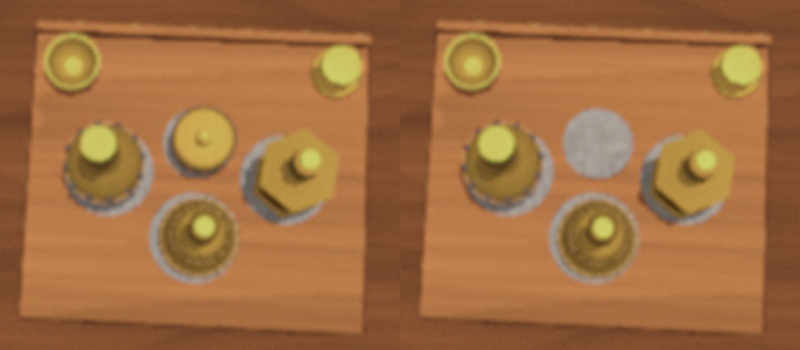

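View pics/g4.png

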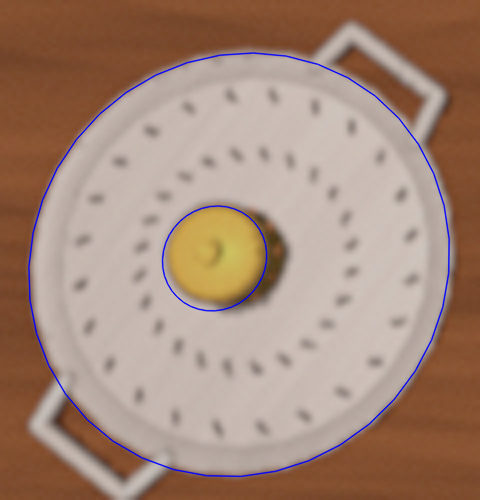

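Compared with the start picture, the sprinkler and bell are back within about 1.5 mm and the bowl and holder haven't moved. The pot is centred in the tray. The lantern sits about 3 mm too far to +y and 1 mm to -x, so I'll nudge it back.

>>> play_rows(translation=[[0.84,-0.81,0],[0.84,-0.81,0],[0.84,-0.81,0],[0.84,-0.81,0],[0.84,-0.81,0],[0.84,-0.81,0],[0.84,-0.81,0],[0.84,-0.81,0]], twist=[[0,0,0],[0,0,0],[0,0,0],[0,0,0],[0,0,0],[0,0,0],[0,0,0],[0,0,0]], gripper=[0,0,0,0,0,0,0,0])

```text
time: 49.3
tool_pos: [0.4428, -0.237, 0.4026]
ee_rot: [3.141, -0.001, 0.002]
wrist_force: [0.7, -0.5, 0.8]
width: 0.0467
finger_force: 0.0
```

>>> play_rows(translation=[[0.84,-0.81,0],[0.84,-0.81,0],[0.84,-0.81,0],[0.84,-0.81,0],[0,0,0],[0,0,0.5],[0,0,0],[0,0,0]], twist=[[0,0,0],[0,0,0],[0,0,0],[0,0,0],[0,0,0],[0,0,0],[0,0,0],[0,0,0]], gripper=[0,0,0,0,0,0,0,0])

```text
time: 50.1
tool_pos: [0.5754, -0.1102, 0.3819]
ee_rot: [-3.142, 0.001, 0.0]
wrist_force: [0.3, -0.4, -0.2]
width: 0.0466
finger_force: 0.0
```

Down 0.074 to 0.308.

>>> play_rows(translation=[[0,0,0.5],[0,0,0.6],[0,0,0.5],[0,0,0.2],[0,0,0],[0,0,0]], twist=[[0,0,0],[0,0,0],[0,0,0],[0,0,0],[0,0,0],[0,0,0]], gripper=[0,0,0,0,0,0])

```text
time: 50.7
tool_pos: [0.5761, -0.1107, 0.3117]
ee_rot: [3.141, -0.002, -0.001]
wrist_force: [0.9, 0.5, 1.1]
width: 0.0465
finger_force: 0.0
```

>>> play_rows(translation=[[0,0,0],[0,0,0],[0,0,0],[0,0,0],[0,0,0],[0,0,0]], twist=[[0,0,0],[0,0,0],[0,0,0],[0,0,0],[0,0,0],[0,0,0]], gripper=[-1,-1,-1,-1,-1,-1])

```text
time: 51.3
tool_pos: [0.576, -0.1102, 0.3105]
ee_rot: [3.142, -0.001, -0.0]
wrist_force: [-0.2, 0.0, 1.6]
width: 0.0194
finger_force: 30.0
```

>>> play_rows(translation=[[0,0,-0.1],[0,0,-0.1],[0.02,0.08,0],[0,0,0],[0,0,0],[0,0,0]], twist=[[0,0,0],[0,0,0],[0,0,0],[0,0,0],[0,0,0],[0,0,0]], gripper=[-1,-1,-1,-1,-1,-1])

```text
time: 51.9
tool_pos: [0.5766, -0.1136, 0.3176]
ee_rot: [-3.141, 0.001, -0.0]
wrist_force: [0.3, 0.8, -2.9]
width: 0.0195
finger_force: 30.0
```

Shifted as wanted. I'll lower 0.0072.

>>> play_rows(translation=[[0,0,0.08],[0,0,0.06],[0,0,0.03],[0,0,0.01],[0,0,0],[0,0,0]], twist=[[0,0,0],[0,0,0],[0,0,0],[0,0,0],[0,0,0],[0,0,0]], gripper=[-1,-1,-1,-1,-1,-1])

```text
time: 52.5
tool_pos: [0.5767, -0.1135, 0.3109]
ee_rot: [3.141, -0.0, -0.0]
wrist_force: [0.4, -0.6, -3.7]
width: 0.0194
finger_force: 30.0
```

>>> play_rows(translation=[[0,0,0.02],[0,0,0.01],[0,0,0],[0,0,0]], twist=[[0,0,0],[0,0,0],[0,0,0],[0,0,0]], gripper=[-1,-1,-1,-1])

```text
time: 52.9
tool_pos: [0.5768, -0.1135, 0.3106]
ee_rot: [3.141, -0.001, -0.0]
wrist_force: [-1.4, 1.3, 0.9]
width: 0.0193
finger_force: 30.0
```

>>> play_rows(translation=[[0,0,0],[0,0,0],[0,0,0],[0,0,-0.35],[0,0,-0.8],[0,0,-0.8],[0,0,-0.4],[0,0,0]], twist=[[0,0,0],[0,0,0],[0,0,0],[0,0,0],[0,0,0],[0,0,0],[0,0,0],[0,0,0]], gripper=[0,0,0,0,0,0,0,0])

```text
time: 53.7
tool_pos: [0.577, -0.1136, 0.4087]
ee_rot: [3.139, -0.008, -0.0]
wrist_force: [0.1, 0.3, 0.4]
width: 0.0472
finger_force: 0.0
```

>>> play_rows(translation=[[-0.84,0.81,0],[-0.84,0.81,0],[-0.84,0.81,0],[-0.84,0.81,0],[-0.84,0.81,0],[-0.84,0.81,0],[-0.84,0.81,0],[-0.84,0.81,0]], twist=[[0,0,0],[0,0,0],[0,0,0],[0,0,0],[0,0,0],[0,0,0],[0,0,0],[0,0,0]], gripper=[0,0,0,0,0,0,0,0])

```text
time: 54.5
tool_pos: [0.3062, -0.3735, 0.4028]
ee_rot: [-3.141, 0.001, -0.0]
wrist_force: [0.3, -1.4, -0.2]
width: 0.0469
finger_force: 0.0
```

>>> play_rows(translation=[[-0.84,0.81,0],[-0.84,0.81,0],[-0.84,0.81,0],[-0.84,0.81,0],[0,0,0],[0,0,0],[0,0,0]], twist=[[0,0,0],[0,0,0],[0,0,0],[0,0,0],[0,0,0],[0,0,0],[0,0,0]], gripper=[0,0,0,0,0,0,0])

```text
time: 55.2
tool_pos: [0.1741, -0.5016, 0.4032]
ee_rot: [-3.14, -0.0, 0.001]
wrist_force: [0.7, -1.1, 0.2]
width: 0.0469
finger_force: 0.0
```

```bash
python3 - <<'E'
from look import *
im=save("top","top10"); a=cv2.imread("pics/top0.png")
g0=cv2.cvtColor(a,cv2.COLOR_BGR2GRAY);g1=cv2.cvtColor(im,cv2.COLOR_RGB2GRAY)
for n,(u,v,h) in dict(spr=(309,250,14),lan=(391,257,14),bell=(350,285,14)).items():
    t=cv2.resize(g0[v-h:v+h,u-h:u+h],None,fx=8,fy=8,interpolation=cv2.INTER_CUBIC)
    s=cv2.resize(g1[v-h-8:v+h+8,u-h-8:u+h+8],None,fx=8,fy=8,interpolation=cv2.INTER_CUBIC)
    _,m,_,l=cv2.minMaxLoc(cv2.matchTemplate(s,t,cv2.TM_CCOEFF_NORMED)); print(n,round(m,3),l[0]/8-8,l[1]/8-8,"px")
save("scene","scene10")
E
```

```text
spr 0.996 -0.75 0.125 px
lan 0.995 0.375 0.125 px
bell 0.984 -0.5 0.5 px
```

View pics/scene10.png

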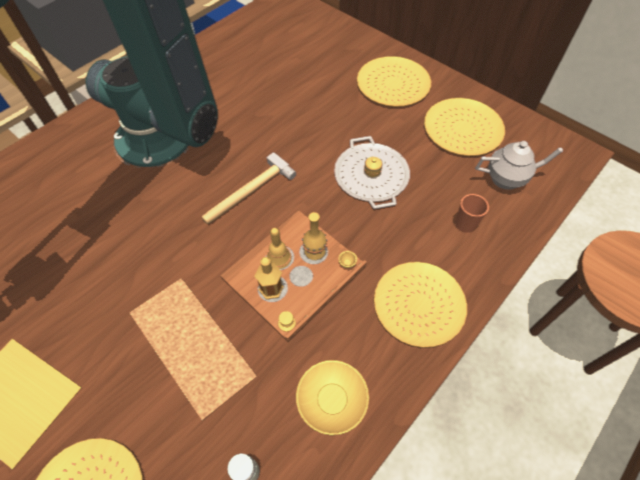

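The picture shows the pot mid-tray at (373,167), and the bell (277,248), sprinkler (314,238) and lantern (268,278) upright in their places. The mat is empty.

```bash
python3 -c "
from bench import robot
print(robot.close_job())"
```

```text
the job is handed in; nothing more can be done
None
```

The job is handed in at about 55 s: the sugar pot stands in the middle of the two-handled tray, the lantern, sprinkler and bell are back upright within about 1.5 mm of where they stood, and the bowl and candle holder are untouched.

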